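Refill the diamond hand-pad tray, tabs all one way

ROBOT

A 6-joint arm with a two-finger parallel gripper is mounted at the origin on the work surface. World frame = base frame: x ahead of the robot, y to its left, z up, the work surface at z = 0. Lengths are in m, angles in degrees, forces in N, time in s.
With the tool pointing down it reaches from about 0.275 to 1 m from the base axis. Payload 8.4 kg.
Tool frame: the origin (TCP) lies at the very end of the fingers, on their centre line; the grasp point (between the pads) lies 19 mm behind it (robot.hold_point_z is the distance from the TCP to the grasp point, in m); z points along the fingers, y is the direction in which the jaws open and shut (so a half turn about z gives the same grasp; the last joint's range is limited). The gripper opens to 85 mm and grips with 20 to 120 N. Pads are 22 mm wide; open, the fingers measure 114 mm over their backs; the gripper's body (76 mm by 85 mm) begins 54 mm behind the grasp point. The pads swing forward as they close: fully open they stand 13 mm farther back than shut.
Start: joints at [-67.861, 20.225, 93.587, -0, 66.188, -0.138], TCP at [0.237, -0.578, 0.209] pointing down, gripper open.
Joint ranges: [-150.9, 150.9], [-52.94, 120.26], [3.33, 152.33], [-74.26, 254.26], [0, 154.13], [-172.89, 172.89]. Speed limits (degrees/s): [127.2, 127.2, 159.86, 180, 180, 180].

INTERFACE

Orientations are given as [roll, pitch, yaw] about the fixed x, y, z axes, in that order (R = Rz(yaw) Ry(pitch) Rx(roll)).
In Python, from workcell import robot gives the robot as it stands.
- The arm moves only by the shell command python3 -m creep 'ROWS' [FORCE]. ROWS is JSON, a list of rows, each a list of 5 numbers: the opening, from -1 (shut) to 1 (fully open), then the shift along the tool's x, y, z in mm, then the turn about the tool's z in rad. A call has 1 to 12 rows; each row is the pose to reach, as a shift and turn from the pose commanded when the call began, along the tool's axes at that moment; what a row does not reach only later rows make up. A row lasts 1/12 s, in which the tool goes at most 41.7 mm and 7.16 degrees, less where a joint would pass 70% of its speed; a pose out of reach is approached as far as the arm can. A call with a gripper value outside its range is refused whole. The fingers move at their own pace and stop on an object; FORCE is the grip in N (left out, the last holds). Time passes only in rows, so rows that repeat a pose let the fingers close. It gives the time, the measured TCP pose, the force and the opening at its end, in the units of the state.
- robot.observe(): the state, without advancing time (a new reading comes with each control period).
- robot.capture(name): name is "scene" or "side" or "wrist"; returns (picture, depth): 400x640x3 uint8, red, green, blue; 400x640 float32, m along the optical axis (not along the pixel's ray), 0 where there is no reading.
- robot.calibration(name): a dict with "mtx" (3x3 intrinsics, pixels), "position" and "rotation" of the camera in the world; the wrist camera has in their place "T_tool_cam" (4x4, takes a point from camera to tool coordinates, whose origin is the TCP and whose axes are the flange's). Camera axes: x right, y down, z forward; pixel columns grow to the right and rows downward; lengths in m; the calibration is good to about 2 mm. The wrist camera is an equidistant fisheye: a pixel r from the principal point sees the ray r / f radians off the axis. A picture is of the moment at which its call begins: read the wrist's pose just before it. calibration takes no time and is no camera call.
- robot.close_job(): hands the job in, once; it reports no verdict.
The state is a dict: "clock": time; "qpos": joint angles; "qd": joint speeds; "joint_efforts": joint torques, N m; "position": TCP position; "tcp_rot": TCP orientation; "contact_force": force on the tool from outside, world axes, zero at the start; "moment": the same for the moment, N m; "gripper_width": finger opening in m.
Only numpy, scipy, OpenCV 4.12 (cv2) and the standard library are available. Lean on these libraries where they do the work, as an engineer would, in place of code of your own. Each camera call takes 0.05 s, during which the arm holds its last target. There are 200 camera calls.

TASK

Put the two spare blue diamond hand pads from the rubber mat into the two empty pockets of the wooden tray, one in each, lying flat on the pocket floor, with their yellow tabs pointing the same way as those of the pads already in the tray. Set them down rather than dropping them, and leave the pads already in the tray and everything else on the bench where they are.

Things in the scene. Friction and masses are not known exactly. Their poses are not given: they have to be found in the camera images.
- tray: wooden tray base, 126 (x) by 270 (y) by 6 mm, fixed to the bench, its four pockets in a row along its y. Origin: centre of the underside. It may stand left or right, turned any way.
- mat: black rubber mat, 260 (x) by 320 (y) by 3 mm, fixed to the bench, on which the spare pads lie. Origin: centre of the underside.
- pocket_1: one of four alike pockets in the tray, 70 mm apart: pale wooden rim, white floor, inside 110 (x) by 42 mm (y), walls 4 mm thick. Origin: centre of its underside; floor 4 mm, rim top 16 mm above it; x along its length, z up. It may be occupied or empty: which places in the row are empty varies.
- pocket_2: one of four alike pockets in the tray, 70 mm apart: pale wooden rim, white floor, inside 110 (x) by 42 mm (y), walls 4 mm thick. Origin: centre of its underside; floor 4 mm, rim top 16 mm above it; x along its length, z up. It may be occupied or empty: which places in the row are empty varies.
- pocket_3: one of four alike pockets in the tray, 70 mm apart: pale wooden rim, white floor, inside 110 (x) by 42 mm (y), walls 4 mm thick. Origin: centre of its underside; floor 4 mm, rim top 16 mm above it; x along its length, z up. It may be occupied or empty: which places in the row are empty varies.
- pocket_4: one of four alike pockets in the tray, 70 mm apart: pale wooden rim, white floor, inside 110 (x) by 42 mm (y), walls 4 mm thick. Origin: centre of its underside; floor 4 mm, rim top 16 mm above it; x along its length, z up. It may be occupied or empty: which places in the row are empty varies.
- racked_1: diamond hand pad: blue block 84 x 32 mm, 30 mm tall, with a yellow tab (18 wide, 10 thick, 15 to 25 mm up) sticking out 16 mm from one short end; 100 mm overall. Origin: underside, middle of the 100 mm (the block's middle is at x = -8 mm). +x points to the tab, y across, z up. This one already lies in a pocket of the tray, the right way round.
- racked_1_tab (a point): outer end of the yellow tab of racked_1, 50 mm along +x and 20 mm up from its origin
- racked_2: diamond hand pad: blue block 84 x 32 mm, 30 mm tall, with a yellow tab (18 wide, 10 thick, 15 to 25 mm up) sticking out 16 mm from one short end; 100 mm overall. Origin: underside, middle of the 100 mm (the block's middle is at x = -8 mm). +x points to the tab, y across, z up. This one already lies in a pocket of the tray, the right way round.
- racked_2_tab (a point): outer end of the yellow tab of racked_2, 50 mm along +x and 20 mm up from its origin
- spare_1: diamond hand pad: blue block 84 x 32 mm, 30 mm tall, with a yellow tab (18 wide, 10 thick, 15 to 25 mm up) sticking out 16 mm from one short end; 100 mm overall. Origin: underside, middle of the 100 mm (the block's middle is at x = -8 mm). +x points to the tab, y across, z up. This spare lies right side up on the rubber mat, turned any way.
- spare_1_tab (a point): outer end of the yellow tab of spare_1, 50 mm along +x and 20 mm up from its origin
- spare_2: diamond hand pad: blue block 84 x 32 mm, 30 mm tall, with a yellow tab (18 wide, 10 thick, 15 to 25 mm up) sticking out 16 mm from one short end; 100 mm overall. Origin: underside, middle of the 100 mm (the block's middle is at x = -8 mm). +x points to the tab, y across, z up. This spare lies right side up on the rubber mat, turned any way.
- spare_2_tab (a point): outer end of the yellow tab of spare_2, 50 mm along +x and 20 mm up from its origin
- crystal_knob: clear glass knob standing on the mat, 38 mm across, 40 mm tall; origin under its centre. Leave alone.
- dressing_stick: white dressing stone, 22 (x) by 100 (y) by 22 mm, on the mat; no tab; origin under its centre. Leave alone.
- caliper: steel dial caliper lying flat, 230 mm long, 19 mm thick at the dial; origin under the beam's middle. Leave alone.
- glass_cane: red glass rod, 12 mm thick, 320 mm long, lying in a low wooden rest; origin on its underside at mid length. Leave alone.
- cup_wheel: cup-shaped diamond wheel, 100 mm across, 42 mm tall, standing mouth up; origin under its centre. Leave alone.
There are look-alikes about, which are no part of the job. Leave any pink or turquoise look-alike of the racked_1 alone.

How it is judged (in metres and radians):
At the end, for the whole second after the job is handed in: Each pocket empty at the start holds one spare, the others still their own pads: all four within 10 mm of pocket centre (x and y), flat on the floor (4 mm, 0.12 rad), tab at the same end as the tabs of the pads there at the start, released and at rest ((((x of spare_1 in the frame of pocket_3 between -0.01 and 0.01 m and y of spare_1 in the frame of pocket_3 between -0.01 and 0.01 m and z of spare_1 in the frame of pocket_3 between 0.001 and 0.008 m and angle between spare_1's own z axis and vertical below 0.12 rad and x of spare_1_tab in the frame of pocket_3 above 0.035 m) and (x of spare_2 in the frame of pocket_4 between -0.01 and 0.01 m and y of spare_2 in the frame of pocket_4 between -0.01 and 0.01 m and z of spare_2 in the frame of pocket_4 between 0.001 and 0.008 m and angle between spare_2's own z axis and vertical below 0.12 rad and x of spare_2_tab in the frame of pocket_4 above 0.035 m)) or ((x of spare_1 in the frame of pocket_4 between -0.01 and 0.01 m and y of spare_1 in the frame of pocket_4 between -0.01 and 0.01 m and z of spare_1 in the frame of pocket_4 between 0.001 and 0.008 m and angle between spare_1's own z axis and vertical below 0.12 rad and x of spare_1_tab in the frame of pocket_4 above 0.035 m) and (x of spare_2 in the frame of pocket_3 between -0.01 and 0.01 m and y of spare_2 in the frame of pocket_3 between -0.01 and 0.01 m and z of spare_2 in the frame of pocket_3 between 0.001 and 0.008 m and angle between spare_2's own z axis and vertical below 0.12 rad and x of spare_2_tab in the frame of pocket_3 above 0.035 m))) and x of racked_1 in the frame of pocket_1 between -0.01 and 0.01 m and y of racked_1 in the frame of pocket_1 between -0.01 and 0.01 m and z of racked_1 in the frame of pocket_1 between 0.001 and 0.008 m and angle between each of racked_1, racked_2's own z axis and vertical below 0.12 rad and x of racked_1_tab in the frame of pocket_1 above 0.035 m and x of racked_2 in the frame of pocket_2 between -0.01 and 0.01 m and y of racked_2 in the frame of pocket_2 between -0.01 and 0.01 m and z of racked_2 in the frame of pocket_2 between 0.001 and 0.008 m and x of racked_2_tab in the frame of pocket_2 above 0.035 m and linear speed of each of spare_1, spare_2, racked_1, racked_2 below 0.02 m/s and angular speed of each of spare_1, spare_2, racked_1, racked_2 below 0.2 rad/s); the robot touches nothing.
It fails at once if spare_1 is dropped (falls free of the fingers faster than 0.6 m/s, that is from more than about 2 cm) (contact force between the fingers and spare_1 below 0.05 N and linear speed of spare_1 above 0.6 m/s).
It fails at once if spare_2 is dropped (falls free of the fingers faster than 0.6 m/s, that is from more than about 2 cm) (contact force between the fingers and spare_2 below 0.05 N and linear speed of spare_2 above 0.6 m/s).
It fails at once if a pad already in the tray is taken out or shifted by more than 20 mm (distance of any of racked_1, racked_2 from where it was at the start of the episode above 0.02 m).
It fails at once if another thing on the bench is shifted by more than 30 mm (distance of any of crystal_knob, dressing_stick, caliper, glass_cane, cup_wheel from where it was at the start of the episode above 0.03 m).
It also fails if it takes over 59 s, if anything falls off the work surface, if the arm or the gripper's body presses on something with over 40 N, if the wrist force passes 120 N, or if a joint passes its speed limit or range.

## Working session

There is one attempt and no reset: what is moved stays moved. The work goes in short steps, Python scripts to look and compute and a shell command to move; the robot and the scene stay as the last step left them, time stands still between calls to the robot, and variables do not carry over. Pictures are saved under pics/ and viewed, about 8 in all and at most 12, crops included, and the job is handed in when it is done.

```bash
mkdir -p pics; ls
python3 - <<'E'
from workcell import robot
import cv2,numpy as np
ims=[]
for n in("scene","side"):
    p,d=robot.capture(n); np.savez(f"pics/{n}0.npz",p=p,d=d)
    cv2.imwrite(f"pics/{n}0.png",p[:,:,::-1])
    c=robot.calibration(n); print(n,c)
print(robot.calibration("wrist")); print(robot.observe())
E
```

```text
pics
scene {'mtx': array([[406.22743094,   0.        , 324.65996651],
       [  0.        , 406.22743094, 198.1526918 ],
       [  0.        ,   0.        ,   1.        ]]), 'position': array([ 0.99962099, -0.7261673 ,  1.06667649]), 'rotation': array([-139.8240433 ,   -0.84362099,   33.61844536])}
side {'mtx': array([[409.27458419,   0.        , 317.03650135],
       [  0.        , 409.27458419, 198.45665825],
       [  0.        ,   0.        ,   1.        ]]), 'position': array([0.48167186, 1.16251579, 0.75474546]), 'rotation': array([-1.20500940e+02,  1.32362816e-02, -1.75840269e+02])}
{'mtx': array([[309.70691629,   0.        , 323.72015733],
       [  0.        , 309.70691629, 205.19142083],
       [  0.        ,   0.        ,   1.        ]]), 'T_tool_cam': array([[ 1.62576244e-04, -9.51970447e-01, -3.06189878e-01,
         7.79989207e-02],
       [ 9.99999974e-01,  1.05891637e-04,  2.01739295e-04,
         6.42071847e-04],
       [-1.59626899e-04, -3.06189903e-01,  9.51970440e-01,
        -1.64156610e-01],
       [ 0.00000000e+00,  0.00000000e+00,  0.00000000e+00,
         1.00000000e+00]])}
{'clock': 0.1, 'qpos': array([-6.78598030e+01,  2.02607241e+01,  9.36245977e+01, -8.60947393e-04,
        6.61909318e+01, -1.35508127e-01]), 'qd': array([-0.00928825, -0.12579291, -0.07453105,  0.09975305,  0.02018808,
       -0.03967719]), 'joint_efforts': array([ 3.51145973e-04, -6.06359196e+01, -3.42820072e+01,  9.05629850e-05,
        4.06999417e-03,  6.46096382e-06]), 'position': array([ 0.23675131, -0.57790994,  0.20821438]), 'tcp_rot': array([-1.79923745e+02,  6.06867201e-04,  2.22760536e+01]), 'contact_force': array([-0.39504507,  0.7100588 , -0.34296349]), 'moment': array([-0.03716526, -0.04271306,  0.01434852]), 'gripper_width': 0.08524883543888748}
```

View pics/scene0.png

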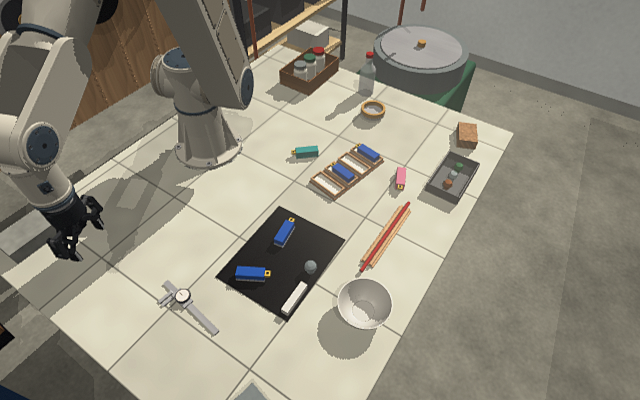

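View pics/side0.png

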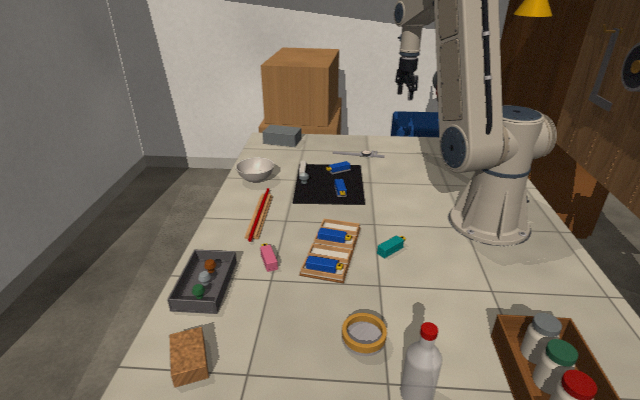

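The scene view shows the two spares on the mat: one at (285,232) with its tab at (291,220), the other at (253,273) with its tab at (267,273). Tray pads are at (343,172) and (368,152), and the empty pockets are near (325,183) and (352,162). In the side view both racked tabs point right, towards the robot.

```bash
cat > h.py <<'E'
import numpy as np,cv2
from scipy.spatial.transform import Rotation as R
from workcell import robot
def rot(a): return R.from_euler('xyz',a,degrees=True).as_matrix()
def rays(name,uv,st=None):
    c=robot.calibration(name); K=c["mtx"]; uv=np.atleast_2d(uv).astype(float)
    d=np.c_[(uv[:,0]-K[0,2])/K[0,0],(uv[:,1]-K[1,2])/K[1,1]]
    if name=="wrist":
        r=np.linalg.norm(d,axis=1)+1e-12
        d=np.c_[d*(np.sin(r)/r)[:,None],np.cos(r)]
        T=c["T_tool_cam"]; Rt=rot(st["tcp_rot"])
        return Rt@T[:3,3]+st["position"], d@(Rt@T[:3,:3]).T
    d=np.c_[d,np.ones(len(d))]
    return np.array(c["position"]), d@rot(c["rotation"]).T
def plane(name,uv,z,st=None):
    o,d=rays(name,uv,st); return o+d*((z-o[2])/d[:,2])[:,None]
def tri(o1,d1,o2,d2):
    d1=d1/np.linalg.norm(d1);d2=d2/np.linalg.norm(d2)
    A=np.c_[d1,-d2]; s=np.linalg.lstsq(A,o2-o1,rcond=None)[0]
    a,b=o1+s[0]*d1,o2+s[1]*d2; return (a+b)/2,np.linalg.norm(a-b)
def mask(p,kind):
    h=cv2.cvtColor(p,cv2.COLOR_RGB2HSV)
    lo,hi={"blue":((105,130,40),(125,255,255)),"yellow":((20,140,90),(34,255,255))}[kind]
    return cv2.inRange(h,lo,hi)
def blobs(m,amin=12):
    n,l,s,c=cv2.connectedComponentsWithStats(m)
    return [(c[i],s[i,4],l==i) for i in range(1,n) if s[i,4]>=amin]
E
python3 - <<'E'
from h import *
for n in("scene","side"):
    f=np.load(f"pics/{n}0.npz");p,d=f["p"],f["d"]
    for k in("blue","yellow"):
        for c,a,m in blobs(mask(p,k),8):
            q=plane(n,c,.025)[0]
            if not(0.2<q[0]<.9 and abs(q[1])<.5):continue
            ys,xs=np.where(m); o,r=rays(n,np.c_[xs,ys]); P=o+r*d[ys,xs][:,None]
            print(n,k,c.round(1),a,"plane25",q.round(3)[:2],"depth med",np.median(P,0).round(3),"ztop",np.percentile(P[:,2],[50,90]).round(3))
E
```

```text
scene blue [368.1 150.4] 100 plane25 [0.53  0.301] depth med [0.537 0.287 0.039] ztop [0.039 0.041]
scene blue [342.9 170.4] 120 plane25 [0.508 0.159] depth med [0.513 0.147 0.039] ztop [0.039 0.042]
scene blue [283.5 231.9] 268 plane25 [ 0.496 -0.173] depth med [ 0.498 -0.177  0.031] ztop [0.031 0.035]
scene blue [249.7 272.2] 366 plane25 [ 0.502 -0.342] depth med [ 0.503 -0.344  0.031] ztop [0.031 0.034]
scene yellow [291.4 218.9] 14 plane25 [ 0.486 -0.118] depth med [ 0.484 -0.119  0.027] ztop [0.027 0.029]
scene yellow [267.4 273.1] 36 plane25 [ 0.546 -0.315] depth med [ 0.546 -0.316  0.026] ztop [0.026 0.029]
side blue [340.  166.3] 148 plane25 [ 0.497 -0.336] depth med [ 0.497 -0.334  0.029] ztop [0.029 0.035]
side blue [339.8 185.1] 134 plane25 [ 0.494 -0.176] depth med [ 0.495 -0.169  0.032] ztop [0.032 0.034]
side blue [331.4 234.8] 300 plane25 [0.512 0.142] depth med [0.512 0.157 0.038] ztop [0.038 0.041]
side blue [321.  263.8] 389 plane25 [0.535 0.281] depth med [0.534 0.296 0.038] ztop [0.038 0.041]
side yellow [328.1 168.2] 17 plane25 [ 0.545 -0.315] depth med [ 0.545 -0.31   0.026] ztop [0.026 0.031]
side yellow [342.1 192.5] 18 plane25 [ 0.485 -0.122] depth med [ 0.485 -0.119  0.026] ztop [0.026 0.03 ]
side yellow [347.7 237.1] 28 plane25 [0.462 0.15 ] depth med [0.462 0.164 0.034] ztop [0.034 0.035]
side yellow [402.9 237.2] 9 plane25 [0.296 0.139] depth med [0.295 0.136 0.024] ztop [0.024 0.025]
side yellow [339.1 266.1] 39 plane25 [0.485 0.287] depth med [0.485 0.3   0.034] ztop [0.034 0.037]
```

```bash
python3 -m creep '[[1,333,-119,0,-0.15],[1,333,-119,0,-0.15],[1,333,-119,0,-0.15],[1,333,-119,0,-0.15],[1,333,-119,0,-0.15],[1,333,-119,0,-0.15],[1,333,-119,0,-0.15],[1,333,-119,0,-0.15],[1,333,-119,0,-0.15],[1,333,-119,0,-0.15],[1,333,-119,0,-0.15],[1,333,-119,0,-0.15]]' 60
python3 - <<'E'
from h import *
st=robot.observe(); p,d=robot.capture("wrist"); np.savez("pics/w1.npz",p=p,d=d,pos=st["position"],rot=st["tcp_rot"])
cv2.imwrite("pics/w1.png",p[:,:,::-1]); print(st["position"],st["tcp_rot"],st["clock"])
E
```

```text
clock: 1.1
position: [0.4994, -0.3422, 0.2085]
tcp_rot: [-180.0, 0.0, 30.9]
contact_force: [-0.7, -0.2, 0.1]
gripper_width: 0.0851
[ 0.49936986 -0.34218002  0.20854965] [-1.79968539e+02  4.17580920e-02  3.08913401e+01] 1.1
```

View pics/w1.png

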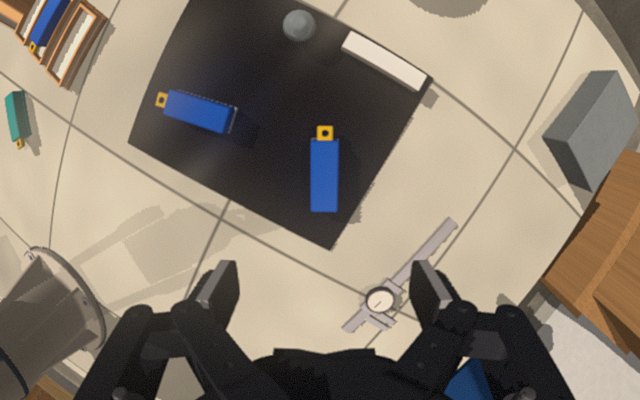

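The wrist view shows spare Q upright at (324,175) with its tab at (324,132), and spare P at (200,112) with its tab at (162,99). The knob, stick and caliper are clear of both grasps.

```bash
cat >> h.py <<'E'
def pads(name,p,z,st=None,amin=200):
    """blue blobs cast on plane z: centre xy, long/short mm, axis deg (towards nearest tab), yellow px"""
    out=[]; Y=[c for c,a,m in blobs(mask(p,"yellow"),10)]
    for c,a,m in blobs(mask(p,"blue"),amin):
        cn=max(cv2.findContours(m.astype(np.uint8),0,cv2.CHAIN_APPROX_NONE)[0],key=len)[:,0]
        q=plane(name,cn,z,st)[:,:2]
        (x,y),(w,h),an=cv2.minAreaRect((q*1000).astype(np.float32))
        if w<h: w,h,an=h,w,an+90
        y0=min(Y,key=lambda t:np.hypot(*(t-c))) if Y else c
        t=plane(name,y0,z-.005,st)[0,:2]; v=t-np.array([x,y])/1000
        if np.dot(v,[np.cos(np.radians(an)),np.sin(np.radians(an))])<0: an+=180
        out.append(dict(px=c,xy=np.array([x,y])/1000,L=w,W=h,yaw=(an+180)%360-180,ypx=y0,tab=t,m=m))
    return out
E
python3 - <<'E'
from h import *
f=np.load("pics/w1.npz");p,d=f["p"],f["d"];st=dict(position=f["pos"],tcp_rot=f["rot"])
for r in pads("wrist",p,.033,st):
    print({k:np.round(v,3) for k,v in r.items() if k!="m"})
    for n,u in(("scene",(267.4,273.1)),("scene",(291.4,218.9)),("side",(328.1,168.2)),("side",(342.1,192.5))):
        o1,d1=rays("wrist",r["ypx"],st);o2,d2=rays(n,u);P,e=tri(o1,d1[0],o2,d2[0])
        if e<.02: print("  tab tri",n,P.round(4),"gap",round(e,4))
E
```

```text
{'px': array([44.662, 19.388]), 'xy': array([0.509, 0.15 ]), 'L': np.float64(81.352), 'W': np.float64(38.4), 'yaw': np.float64(167.722), 'ypx': array([32.863, 47.922]), 'tab': array([0.459, 0.161])}
  tab tri side [0.4857 0.0412 0.1172] gap 0.0028
{'px': array([199.856, 111.889]), 'xy': array([ 0.495, -0.177]), 'L': np.float64(85.42), 'W': np.float64(33.415), 'yaw': np.float64(100.766), 'ypx': array([160.72 ,  99.037]), 'tab': array([ 0.486, -0.123])}
  tab tri scene [ 0.4848 -0.1193  0.0238] gap 0.0033
  tab tri side [ 0.4848 -0.1217  0.025 ] gap 0.0002
{'px': array([323.83 , 175.566]), 'xy': array([ 0.502, -0.342]), 'L': np.float64(83.451), 'W': np.float64(31.921), 'yaw': np.float64(30.276), 'ypx': array([324.319, 132.188]), 'tab': array([ 0.544, -0.317])}
  tab tri scene [ 0.545  -0.3161  0.0251] gap 0.0021
  tab tri side [ 0.5445 -0.3168  0.0242] gap 0.0007
{'px': array([468.7  , 383.089]), 'xy': array([ 0.298, -0.777]), 'L': np.float64(175.672), 'W': np.float64(83.394), 'yaw': np.float64(60.952), 'ypx': array([324.319, 132.188]), 'tab': array([ 0.544, -0.317])}
  tab tri scene [ 0.545  -0.3161  0.0251] gap 0.0021
  tab tri side [ 0.5445 -0.3168  0.0242] gap 0.0007
```

```bash
python3 -m creep '[[1,2,1,40,0.01],[1,2,1,80,0.01],[1,2,1,120,0.01],[1,2,1,155,0.01],[1,2,1,180,0.01],[1,2,1,190,0.01],[1,2,1,190,0.01],[-1,2,1,190,0.01],[-1,2,1,190,0.01],[-1,2,1,190,0.01],[-1,2,1,190,0.01],[-1,2,1,190,0.01]]' 60
python3 -m creep '[[-1,0,0,0,0],[-1,0,0,0,0],[-1,0,0,-5,0],[-1,0,0,-20,0]]'
```

```text
clock: 2.15
position: [0.5029, -0.3423, 0.0202]
tcp_rot: [179.9, -0.0, 30.3]
contact_force: [-0.4, 0.7, -1.3]
gripper_width: 0.0255
clock: 2.48
position: [0.5009, -0.3409, 0.0375]
tcp_rot: [-179.8, 0.1, 30.3]
contact_force: [0.3, -0.0, -0.5]
gripper_width: -0.0001
```

Run:
```python
from h import *
st=robot.observe(); p,d=robot.capture("wrist"); np.savez("pics/w2.npz",p=p,d=d,pos=st["position"],rot=st["tcp_rot"])
q,_=robot.capture("side")
cv2.imwrite("pics/w2.png",np.vstack([p,cv2.resize(q[120:245,240:440],(640,400),interpolation=cv2.INTER_NEAREST)])[:,:,::-1]); print(st["position"],st["gripper_width"],st["clock"])
im=cv2.imread("pics/w2.png"); cv2.imwrite("pics/w2s.png",cv2.resize(im,(480,600)))
```

```text
[ 0.50090195 -0.34087606  0.03753796] -0.0001423017536173674 2.4833
```

View pics/w2s.png

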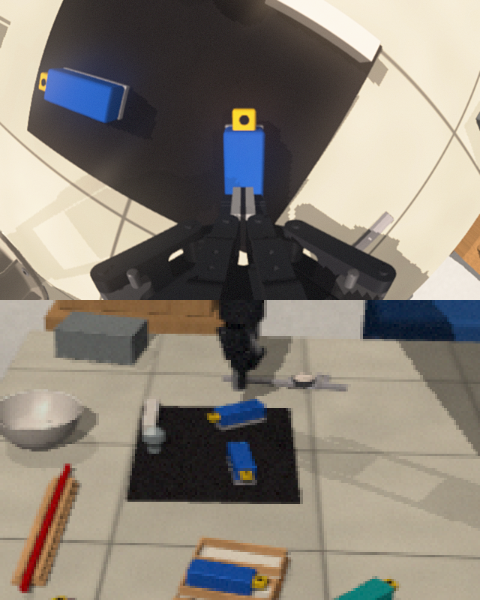

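The fingers are shut just above the pad, which looks unmoved: nothing was gripped. I'll check where the fingertips really are in the tool frame when open and when shut, and whether the pad shifted.

Run:
```python
from h import *
c=robot.calibration("wrist");K=c["mtx"];T=c["T_tool_cam"]
for n in("w1","w2"):
    f=np.load(f"pics/{n}.npz");p,d=f["p"],f["d"];st=dict(position=f["pos"],tcp_rot=f["rot"])
    v,u=np.mgrid[225:330,190:450]; u=u.ravel();v=v.ravel()
    x=(u-K[0,2])/K[0,0];y=(v-K[1,2])/K[1,1];r=np.hypot(x,y)+1e-9
    D=np.c_[x*np.sin(r)/r,y*np.sin(r)/r,np.cos(r)];D/=D[:,2:];z=d[v,u]
    P=(D*z[:,None])@T[:3,:3].T+T[:3,3]
    ok=(z>0)&(z<.25)&(abs(P[:,1])<.065)&(abs(P[:,0])<.016)&(P[:,2]>-.045)
    P=P[ok]
    for s in(-1,1):
        q=P[np.sign(P[:,1])==s]; q=q[q[:,2]<.003] if n=="w2" else q
        if len(q): i=q[:,2]>np.percentile(q[:,2],85); print(n,s,len(q),"tip z max",q[:,2].max().round(4),"tip med",np.median(q[i],0).round(4),"x range",q[:,0].min().round(3),q[:,0].max().round(3))
    if n=="w2":
        for r in pads("wrist",p,.033,st):
            if r["xy"][1]>-.5 : print({k:np.round(w,3) for k,w in r.items() if k!="m"})
```

```text
w1 -1 365 tip z max -0.034 tip med [-0.0005 -0.0421 -0.0364] x range -0.012 0.011
w1 1 370 tip z max -0.0344 tip med [ 0.0006  0.0434 -0.0363] x range -0.012 0.012
w2 -1 471 tip z max -0.0261 tip med [ 0.0103 -0.0046 -0.0292] x range 0.006 0.011
w2 1 525 tip z max -0.0249 tip med [ 0.0102  0.0047 -0.029 ] x range 0.005 0.011
{'px': array([112.498, 126.769]), 'xy': array([ 0.497, -0.179]), 'L': np.float64(91.766), 'W': np.float64(34.294), 'yaw': np.float64(100.388), 'ypx': array([ 56.336, 107.841]), 'tab': array([ 0.486, -0.122])}
{'px': array([324.96 , 213.069]), 'xy': array([ 0.516, -0.334]), 'L': np.float64(56.383), 'W': np.float64(31.989), 'yaw': np.float64(30.094), 'ypx': array([324.859, 158.026]), 'tab': array([ 0.545, -0.317])}
```

The pad has not moved, but depth puts the real fingertips about 25 mm behind the stated TCP when shut and about 34 mm when open. That explains why the jaws closed above the pad. I'll work from these measured tips and keep an eye on the force.

```bash
python3 -m creep '[[1,0,0,0,0],[1,0,0,0,0],[1,0,0,0,0],[1,0,0,0,0],[1,0,0,0,0],[1,0,0,0,0],[1,0,0,0,0],[1,0,0,15,0],[1,0,0,30,0],[1,0,0,40,0],[1,0,0,46,0],[1,0,0,46,0]]' 60
python3 -m creep '[[-1,0,0,0,0],[-1,0,0,0,0],[-1,0,0,0,0],[-1,0,0,0,0],[-1,0,0,0,0],[-1,0,0,0,0],[-1,0,0,0,0],[-1,0,0,0,0]]' 60
python3 - <<'E'
from h import *
print(robot.hold_point_z)
E
```

```text
clock: 3.58
position: [0.5014, -0.3413, -0.0085]
tcp_rot: [-179.9, 0.1, 30.3]
contact_force: [0.3, -0.6, -0.1]
gripper_width: 0.0858
clock: 4.25
position: [0.5028, -0.3423, -0.0063]
tcp_rot: [179.9, -0.0, 30.3]
contact_force: [-1.3, -0.3, 6.0]
gripper_width: 0.0306
0.0187
```

```bash
python3 -m creep '[[-1,0,0,-4,0],[-1,0,0,-10,0],[-1,0,0,-20,0],[-1,0,0,-40,0],[-1,0,0,-75,0],[-1,0,0,-110,0],[-1,0,0,-150,0],[-1,0,0,-150,0],[-1,0,0,-150,0]]' 60
python3 - <<'E'
from h import *
st=robot.observe(); p,d=robot.capture("wrist"); np.savez("pics/w3.npz",p=p,d=d,pos=st["position"],rot=st["tcp_rot"])
cv2.imwrite("pics/w3.png",p[:,:,::-1]); print(st["position"],st["gripper_width"],st["clock"])
E
```

```text
clock: 5.0
position: [0.5038, -0.3429, 0.1464]
tcp_rot: [179.7, -0.1, 30.3]
contact_force: [-0.2, -0.5, -2.3]
gripper_width: 0.0308
[ 0.5037517  -0.34288845  0.14638971] 0.03079886779893157 5.0
```

View pics/w3.png

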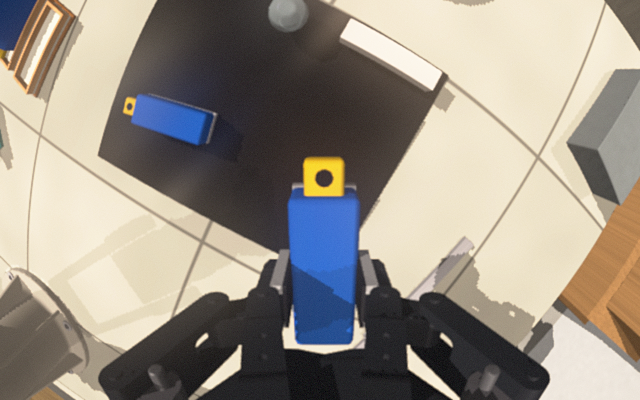

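The wrist view shows the pad held level and centred between the fingers, tab at (324,177), block from row 195 to 345.

```bash
python3 -m creep '[[-1,204,-376,-50,-2.41],[-1,204,-376,-50,-2.41],[-1,204,-376,-50,-2.41],[-1,204,-376,-50,-2.41],[-1,204,-376,-50,-2.41],[-1,204,-376,-50,-2.41],[-1,204,-376,-50,-2.41],[-1,204,-376,-50,-2.41],[-1,204,-376,-50,-2.41],[-1,204,-376,-50,-2.41],[-1,204,-376,-50,-2.41],[-1,204,-376,-50,-2.41]]'
cat >> h.py <<'E'
def held(p,d):
    """held block in tool coordinates from wrist depth: top plane height, x/y extent"""
    c=robot.calibration("wrist");K=c["mtx"];T=c["T_tool_cam"]
    v,u=np.where(mask(p,"blue")>0); x=(u-K[0,2])/K[0,0];y=(v-K[1,2])/K[1,1];r=np.hypot(x,y)+1e-9
    D=np.c_[x*np.sin(r)/r,y*np.sin(r)/r,np.cos(r)];D/=D[:,2:]
    P=(D*d[v,u][:,None])@T[:3,:3].T+T[:3,3]
    P=P[(d[v,u]>0)&(abs(P[:,1])<.03)&(abs(P[:,0])<.075)&(P[:,2]>-.06)&(P[:,2]<.01)]
    zt=np.median(P[:,2]); Q=P[abs(P[:,2]-zt)<.006]
    A=np.linalg.lstsq(np.c_[Q[:,:2],np.ones(len(Q))],Q[:,2],rcond=None)[0]
    return dict(ztop=zt,slope=A[:2],x=np.percentile(Q[:,0],[.5,99.5]),y=np.percentile(Q[:,1],[.5,99.5]),yaw=cv2.minAreaRect((Q[:,:2]*1000).astype(np.float32)))
E
python3 - <<'E'
from h import *
f=np.load("pics/w3.npz"); print(held(f["p"],f["d"])); print(robot.observe()["position"],robot.observe()["tcp_rot"])
E
```

```text
clock: 6.05
position: [0.4874, 0.089, 0.1918]
tcp_rot: [-179.9, -0.1, 116.8]
contact_force: [-0.1, -0.1, -1.5]
gripper_width: 0.0307
{'ztop': np.float64(-0.03830737355258007), 'slope': array([ 0.00593736, -0.00225668]), 'x': array([-0.04049017,  0.0401441 ]), 'y': array([-0.0158153 ,  0.01454519]), 'yaw': ((-0.6254234313964844, -0.5197296142578125), (31.37760353088379, 82.49388122558594), 89.529541015625)}
[0.48742761 0.08899093 0.19184134] [-1.79901262e+02 -8.56065899e-02  1.16800379e+02]
```

```bash
python3 -m creep '[[-1,0,0,-20,-0.9],[-1,0,0,-20,-0.9],[-1,0,0,-20,-0.9],[-1,0,0,-20,-0.9],[-1,0,0,-20,-0.9],[-1,0,0,-20,-0.9],[-1,0,0,-20,-0.9],[-1,0,0,-20,-0.9],[-1,0,0,-20,-0.9],[-1,0,0,-20,-0.9]]'
python3 - <<'E'
from h import *
st=robot.observe(); p,d=robot.capture("wrist"); np.savez("pics/w4.npz",p=p,d=d,pos=st["position"],rot=st["tcp_rot"])
cv2.imwrite("pics/w4.png",p[:,:,::-1]); print(st["position"],st["tcp_rot"],st["gripper_width"],st["clock"])
for r in pads("wrist",p,.040,st): print({k:np.round(w,3) for k,w in r.items() if k!="m"})
E
```

```text
clock: 6.88
position: [0.488, 0.0856, 0.2121]
tcp_rot: [-180.0, -0.1, 167.6]
contact_force: [-0.5, 0.5, -1.6]
gripper_width: 0.0304
[0.48804402 0.0856358  0.21206548] [-1.79965074e+02 -8.94453996e-02  1.67595168e+02] 0.030416051566564285 6.8833
{'px': array([488.985, 182.588]), 'xy': array([0.532, 0.284]), 'L': np.float64(80.99), 'W': np.float64(29.916), 'yaw': np.float64(168.839), 'ypx': array([490.   , 143.246]), 'tab': array([0.484, 0.292])}
{'px': array([381.054, 186.324]), 'xy': array([0.509, 0.146]), 'L': np.float64(79.609), 'W': np.float64(31.306), 'yaw': np.float64(167.279), 'ypx': array([382.235, 143.835]), 'tab': array([0.462, 0.157])}
{'px': array([324.216, 268.441]), 'xy': array([0.614, 0.057]), 'L': np.float64(223.067), 'W': np.float64(84.529), 'yaw': np.float64(168.274), 'ypx': array([324.526, 176.471]), 'tab': array([0.485, 0.086])}
{'px': array([142.9  , 224.067]), 'xy': array([ 0.491, -0.16 ]), 'L': np.float64(94.291), 'W': np.float64(31.618), 'yaw': np.float64(99.55), 'ypx': array([169.461, 210.142]), 'tab': array([ 0.483, -0.115])}
```

View pics/w4.png

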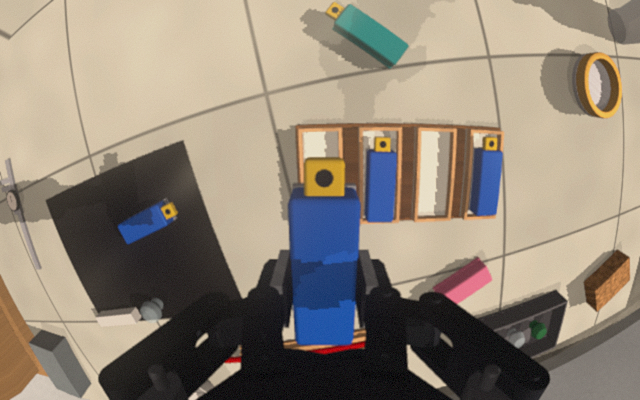

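The tray lies level in the view. Its pockets from left to right are empty (320), racked (381), empty (435) and racked (488), with tabs towards the top of the image, the same way the held pad points. I'll use the empty pocket at (435,174) first.

```bash
cat >> h.py <<'E'
def pocket(p,st,seed,box,yaw,zf=.010,zr=.022,save=None):
    """white floor of an empty pocket -> centre & size; near edges cut by rim top, far ones at the floor"""
    h=cv2.cvtColor(p,cv2.COLOR_RGB2HSV); u0,u1,v0,v1=box
    s=h[...,1].astype(float); m=((s<60)&(h[...,2]>60)).astype(np.uint8); k=np.zeros_like(m); k[v0:v1,u0:u1]=m[v0:v1,u0:u1]
    k=cv2.morphologyEx(k,cv2.MORPH_OPEN,np.ones((3,3)))
    l=cv2.connectedComponents(k)[1]; g=(l==l[seed[1],seed[0]]).astype(np.uint8)
    cn=max(cv2.findContours(g,0,cv2.CHAIN_APPROX_NONE)[0],key=len)[:,0]
    a=np.radians(yaw); Rz=np.array([[np.cos(a),np.sin(a)],[-np.sin(a),np.cos(a)]])
    F=plane("wrist",cn,zf,st)[:,:2]@Rz.T; T=plane("wrist",cn,zr,st)[:,:2]@Rz.T
    cam=Rz@rays("wrist",[[320,200]],st)[0][:2]
    out=[]
    for i in(0,1):
        lo=F if F[:,i].min()<cam[i] else T; hi=F if F[:,i].max()>cam[i] else T
        out.append((np.percentile(lo[:,i],3),np.percentile(hi[:,i],97)))
    out=np.array(out); (x,y),(w,hh),an=cv2.minAreaRect((plane("wrist",cn,.014,st)[:,:2]*1000).astype(np.float32))
    return Rz.T@out.mean(1),(out[:,1]-out[:,0])*1000,(an,w,hh),g.sum()
E
python3 - <<'E'
from h import *
f=np.load("pics/w4.npz");p,d=f["p"],f["d"];st=dict(position=f["pos"],tcp_rot=f["rot"])
for yaw in(168,169,170,171): print(yaw,*pocket(p,st,(437,180),(410,465,120,225),yaw))
for u,s in(((382.2,143.8),(347.7,237.1)),((490,143.2),(339.1,266.1))):
    o1,d1=rays("wrist",u,st);o2,d2=rays("side",s);P,e=tri(o1,d1[0],o2,d2[0]);print("racked tab",P.round(4),round(e,4))
v,u=[a.ravel() for a in np.mgrid[140:215,425:450]]
c=robot.calibration("wrist");K=c["mtx"]
o,D=rays("wrist",np.c_[u,v],st); r=np.hypot((u-K[0,2])/K[0,0],(v-K[1,2])/K[1,1])
P=o+D*(d[v,u]/np.cos(r))[:,None]; print("floor z depth",np.percentile(P[:,2],[10,50,90]))
E
```

```text
168 [0.51482696 0.2189079 ] [107.31015308  42.1537203 ] (79.44180297851562, 36.88400650024414, 107.17488861083984) 2241
169 [0.51493629 0.21882762] [107.62868075  40.98490663] (79.44180297851562, 36.88400650024414, 107.17488861083984) 2241
170 [0.51505964 0.21881518] [107.91442369  41.00649717] (79.44180297851562, 36.88400650024414, 107.17488861083984) 2241
171 [0.51506085 0.21873621] [108.07256796  41.79660092] (79.44180297851562, 36.88400650024414, 107.17488861083984) 2241
racked tab [0.4626 0.1579 0.0305] 0.0001
racked tab [0.4849 0.2945 0.0311] 0.0002
floor z depth [0.00815214 0.00921613 0.01053053]
```

```bash
python3 -m creep '[[-1,-5,40,0,-0.03],[-1,-5,80,0,-0.03],[-1,-5,115,0,-0.03],[-1,-5,137,0,-0.03],[-1,-5,137,40,-0.03],[-1,-5,137,80,-0.03],[-1,-5,137,115,-0.03],[-1,-5,137,140,-0.03],[-1,-5,137,152,-0.03],[-1,-5,137,152,-0.03],[-1,-5,137,152,-0.03],[-1,-5,137,152,-0.03]]'
python3 - <<'E'
from h import *
st=robot.observe(); p,d=robot.capture("wrist"); np.savez("pics/w5.npz",p=p,d=d,pos=st["position"],rot=st["tcp_rot"])
cv2.imwrite("pics/w5.png",p[:,:,::-1]); print(st["position"],st["tcp_rot"],st["gripper_width"],st["clock"]); print(held(p,d))
E
```

```text
clock: 7.93
position: [0.5238, 0.2191, 0.0626]
tcp_rot: [179.9, 0.1, 169.5]
contact_force: [0.4, 0.0, -0.9]
gripper_width: 0.0308
[0.52380721 0.21907236 0.06255452] [1.79919741e+02 1.23403672e-01 1.69485309e+02] 0.030792820673073266 7.9333
{'ztop': np.float64(-0.03832091188708617), 'slope': array([0.00350902, 0.00512861]), 'x': array([-0.04004144,  0.04045612]), 'y': array([-0.01587777,  0.01462772]), 'yaw': ((-0.11598587036132812, -0.5986690521240234), (82.30059814453125, 31.95096206665039), 0.5380326509475708)}
```

View pics/w5.png

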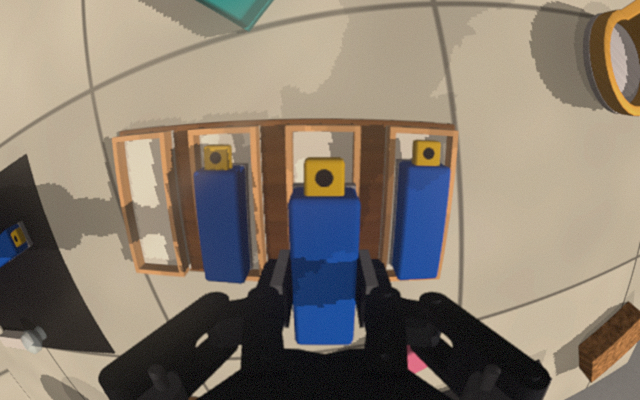

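The pad is centred over the empty pocket: the pocket rim spans columns 286–360 and the pad's tab centre is at 324. I'll lower it.

```bash
python3 -m creep '[[-1,1,-1,15,0],[-1,1,-1,30,0],[-1,1,-1,40,0],[-1,1,-1,48,0],[-1,1,-1,52,0],[-1,1,-1,55,0],[-1,1,-1,57,0],[-1,1,-1,57,0],[-1,1,-1,57,0]]'
python3 -m creep '[[-1,0,0,1,0],[-1,0,0,2,0],[-1,0,0,3,0],[-1,0,0,3,0],[-1,0,0,3,0]]'
```

```text
clock: 8.73
position: [0.5216, 0.2179, 0.0042]
tcp_rot: [180.0, 0.0, 169.5]
contact_force: [0.1, -0.3, -1.2]
gripper_width: 0.0304
clock: 9.15
position: [0.5212, 0.2178, 0.0009]
tcp_rot: [-180.0, -0.0, 169.5]
contact_force: [-0.9, -1.1, -1.2]
gripper_width: 0.031
```

```bash
python3 -m creep '[[-1,0,0,1,0],[-1,0,0,1,0],[-1,0,0,1,0]]'|tail -4
python3 -m creep '[[-1,0,0,1,0],[-1,0,0,1,0],[-1,0,0,1,0]]'|tail -4
```

```text
position: [0.5213, 0.2178, 0.0007]
tcp_rot: [180.0, 0.0, 169.5]
contact_force: [-3.0, -1.1, 9.4]
gripper_width: 0.0305
position: [0.5214, 0.2178, 0.0006]
tcp_rot: [180.0, 0.0, 169.5]
contact_force: [-7.0, -2.3, 22.0]
gripper_width: 0.0305
```

Contact is made: 9 N, then 22 N. I'll back off 1 mm, open part way so the fingers clear the neighbouring pads, and rise.

```bash
python3 -m creep '[[-1,0,0,-1,0],[0.15,0,0,-1,0],[0.15,0,0,-1,0],[0.15,0,0,-1,0],[0.15,0,0,-1,0],[0.15,0,0,-5,0],[0.15,0,0,-20,0],[0.15,0,0,-50,0],[0.15,0,0,-90,0],[0.15,0,0,-130,0],[0.15,0,0,-150,0],[1,0,0,-150,0]]'
python3 - <<'E'
from h import *
st=robot.observe(); p,d=robot.capture("wrist"); np.savez("pics/w6.npz",p=p,d=d,pos=st["position"],rot=st["tcp_rot"])
cv2.imwrite("pics/w6.png",p[:,:,::-1]); print(st["position"],st["tcp_rot"],st["gripper_width"],st["clock"])
for r in pads("wrist",p,.040,st): print({k:np.round(w,3) for k,w in r.items() if k!="m"})
E
```

```text
clock: 10.65
position: [0.5243, 0.219, 0.1544]
tcp_rot: [179.7, 0.4, 169.5]
contact_force: [1.3, 0.5, 0.9]
gripper_width: 0.0599
[0.52434318 0.21902687 0.15438178] [179.7320257    0.41279992 169.52635755] 0.0599081308934911 10.65
{'px': array([321.752, 188.35 ]), 'xy': array([0.521, 0.217]), 'L': np.float64(80.62), 'W': np.float64(29.783), 'yaw': np.float64(169.365), 'ypx': array([321.769, 137.47 ]), 'tab': array([0.473, 0.226])}
{'px': array([394.031, 187.687]), 'xy': array([0.533, 0.285]), 'L': np.float64(81.32), 'W': np.float64(31.429), 'yaw': np.float64(169.806), 'ypx': array([395.447, 137.484]), 'tab': array([0.485, 0.294])}
{'px': array([250.22 , 190.297]), 'xy': array([0.51, 0.15]), 'L': np.float64(81.721), 'W': np.float64(33.272), 'yaw': np.float64(167.883), 'ypx': array([248.906, 140.584]), 'tab': array([0.463, 0.159])}
{'px': array([ 47.072, 222.358]), 'xy': array([ 0.491, -0.15 ]), 'L': np.float64(104.443), 'W': np.float64(31.465), 'yaw': np.float64(100.632), 'ypx': array([ 63.441, 210.588]), 'tab': array([ 0.484, -0.113])}
```

View pics/w6.png

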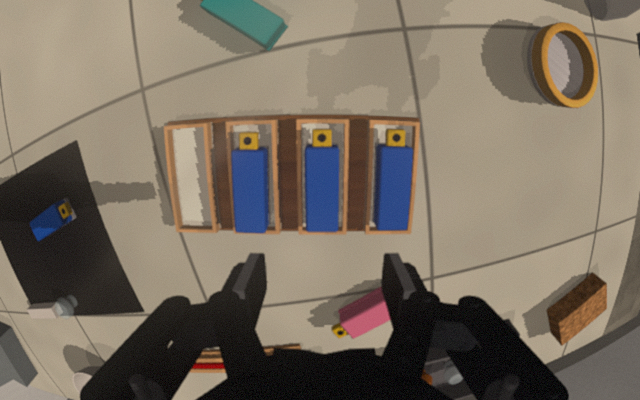

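The pad lies in its pocket at (322,188), in line with its neighbours; the remaining empty pocket is at (190,175). Next I go to the second spare and measure that pocket from this view.

```bash
python3 -m creep '[[1,-45,-394,-46,1.2],[1,-45,-394,-46,1.2],[1,-45,-394,-46,1.2],[1,-45,-394,-46,1.2],[1,-45,-394,-46,1.2],[1,-45,-394,-46,1.2],[1,-45,-394,-46,1.2],[1,-45,-394,-46,1.2],[1,-45,-394,-46,1.2],[1,-45,-394,-46,1.2],[1,-45,-394,-46,1.2],[1,-45,-394,-46,1.2]]'
python3 - <<'E'
from h import *
f=np.load("pics/w6.npz");st=dict(position=f["pos"],tcp_rot=f["rot"])
print("pocket",*pocket(f["p"],st,(190,175),(160,222,110,240),169.5))
st=robot.observe(); p,d=robot.capture("wrist"); np.savez("pics/w7.npz",p=p,d=d,pos=st["position"],rot=st["tcp_rot"])
print(st["position"],st["tcp_rot"],st["gripper_width"],st["clock"])
for r in pads("wrist",p,.033,st): print({k:np.round(w,3) for k,w in r.items() if k!="m"})
E
```

```text
clock: 11.7
position: [0.4929, -0.1788, 0.1936]
tcp_rot: [-179.9, -0.1, 100.6]
contact_force: [-0.3, -0.2, -0.7]
gripper_width: 0.0856
pocket [0.49016754 0.08191399] [108.85020361  40.09715129] (79.63052368164062, 35.27737045288086, 107.6484146118164) 2789
[ 0.49294591 -0.17876742  0.1935526 ] [-1.79897621e+02 -7.28356819e-02  1.00643213e+02] 0.08556850561308574 11.7
{'px': array([325.949, 175.064]), 'xy': array([ 0.494, -0.172]), 'L': np.float64(84.983), 'W': np.float64(32.524), 'yaw': np.float64(100.056), 'ypx': array([326.504, 128.909]), 'tab': array([ 0.485, -0.123])}
```

```bash
python3 -m creep '[[1,4,2,40,0.01],[1,4,2,80,0.01],[1,4,2,110,0.01],[1,4,2,120,0.01],[1,4,2,120,0.01],[1,4,2,120,0.01]]'
```

```text
clock: 12.25
position: [0.4953, -0.1728, 0.0751]
tcp_rot: [-180.0, -0.0, 100.3]
contact_force: [0.7, -0.3, 0.7]
gripper_width: 0.0852
```

```bash
python3 -m creep '[[1,-1,-1,35,0],[1,-1,-1,60,0],[1,-1,-1,75,0],[1,-1,-1,83,0],[1,-1,-1,83,0],[-1,-1,-1,83,0],[-1,-1,-1,83,0],[-1,-1,-1,83,0],[-1,-1,-1,83,0],[-1,-1,-1,83,0],[-1,-1,-1,83,0],[-1,-1,-1,83,0]]' 60
python3 -m creep '[[-1,0,0,0,0],[-1,0,0,0,0],[-1,0,0,-4,0],[-1,0,0,-10,0],[-1,0,0,-20,0],[-1,0,0,-50,0],[-1,0,0,-90,0],[-1,0,0,-130,0],[-1,0,0,-150,0],[-1,0,0,-150,0],[-1,0,0,-150,0]]'
python3 - <<'E'
from h import *
st=robot.observe(); p,d=robot.capture("wrist"); np.savez("pics/w8.npz",p=p,d=d,pos=st["position"],rot=st["tcp_rot"])
print(st["position"],st["tcp_rot"],held(p,d))
E
```

```text
clock: 13.25
position: [0.4951, -0.1749, -0.007]
tcp_rot: [179.9, 0.0, 100.2]
contact_force: [-0.7, 0.8, 9.2]
gripper_width: 0.0306
clock: 14.17
position: [0.4951, -0.175, 0.1437]
tcp_rot: [179.8, 0.1, 100.2]
contact_force: [0.1, 0.3, -1.5]
gripper_width: 0.0306
[ 0.49507252 -0.17495965  0.14365996] [1.79833621e+02 9.55013514e-02 1.00200279e+02] {'ztop': np.float64(-0.03898207962722727), 'slope': array([0.00416278, 0.0026872 ]), 'x': array([-0.03798949,  0.04432763]), 'y': array([-0.01579037,  0.01544491]), 'yaw': ((2.525135040283203, -0.1654644012451172), (84.69795227050781, 32.215091705322266), 0.2132309228181839)}
```

```bash
python3 -m creep '[[-1,250,50,-6,-1.21],[-1,250,50,-6,-1.21],[-1,250,50,-6,-1.21],[-1,250,50,-6,-1.21],[-1,250,50,-6,-1.21],[-1,250,50,-6,-1.21],[-1,250,50,-6,-1.21],[-1,250,50,-6,-1.21],[-1,250,50,-6,-1.21],[-1,250,50,-6,-1.21],[-1,250,50,-6,-1.21],[-1,250,50,-6,-1.21]]'
python3 -m creep '[[-1,0,0,40,0],[-1,0,0,70,0],[-1,0,0,85,0],[-1,0,0,90,0],[-1,0,0,90,0],[-1,0,0,90,0]]'
python3 - <<'E'
from h import *
st=robot.observe(); p,d=robot.capture("wrist"); np.savez("pics/w9.npz",p=p,d=d,pos=st["position"],rot=st["tcp_rot"])
cv2.imwrite("pics/w9.png",p[:,:,::-1]); print(st["position"],st["tcp_rot"],held(p,d))
E
```

```text
clock: 15.22
position: [0.4982, 0.0801, 0.1465]
tcp_rot: [-179.9, -0.2, 169.4]
contact_force: [-0.0, -0.9, -1.1]
gripper_width: 0.0301
clock: 15.72
position: [0.4995, 0.0801, 0.0581]
tcp_rot: [-180.0, -0.0, 169.4]
contact_force: [0.1, -0.3, -0.9]
gripper_width: 0.0309
[0.49952418 0.08011719 0.0581355 ] [-1.79997516e+02 -7.64133464e-03  1.69436420e+02] {'ztop': np.float64(-0.039002512141350476), 'slope': array([0.00179936, 0.00440935]), 'x': array([-0.03565362,  0.0445355 ]), 'y': array([-0.01582813,  0.01469711]), 'yaw': ((3.7499923706054688, -0.49550819396972656), (82.79235076904297, 31.892908096313477), 0.6877444386482239)}
```

View pics/w9.png

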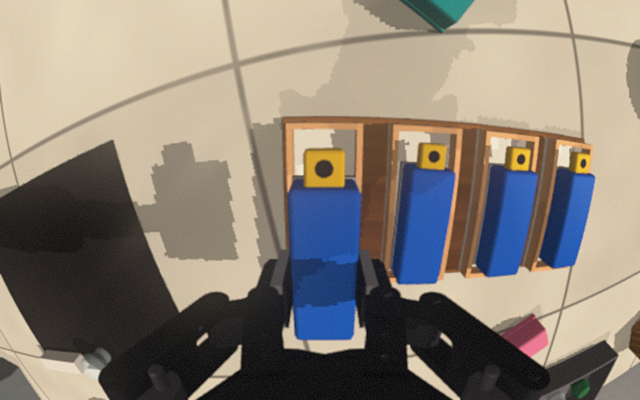

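The second pad is centred over the end pocket: the rim spans columns 286–363 and the tab is at 324. I'll lower it.

```bash
python3 -m creep '[[-1,-1,0,15,0],[-1,-1,0,30,0],[-1,-1,0,40,0],[-1,-1,0,47,0],[-1,-1,0,51,0],[-1,-1,0,54,0],[-1,-1,0,55,0],[-1,-1,0,55,0],[-1,-1,0,55,0]]'
python3 -m creep '[[-1,0,0,1,0],[-1,0,0,2,0],[-1,0,0,2,0],[-1,0,0,2,0]]'|tail -4
```

```text
clock: 16.52
position: [0.5006, 0.0801, 0.0033]
tcp_rot: [180.0, 0.0, 169.5]
contact_force: [0.2, 0.9, -0.7]
gripper_width: 0.0309
position: [0.5002, 0.08, 0.0009]
tcp_rot: [180.0, -0.0, 169.5]
contact_force: [0.1, -0.1, -0.8]
gripper_width: 0.0306
```

```bash
python3 -m creep '[[-1,0,0,1,0],[-1,0,0,1,0],[-1,0,0,1,0]]'|tail -4
python3 -m creep '[[-1,0,0,0.5,0],[-1,0,0,0.5,0],[-1,0,0,0.5,0]]'|tail -4
```

```text
position: [0.5004, 0.0801, 0.0001]
tcp_rot: [180.0, 0.0, 169.5]
contact_force: [-0.8, 0.1, 2.2]
gripper_width: 0.0308
position: [0.5004, 0.0801, 0.0]
tcp_rot: [180.0, 0.0, 169.5]
contact_force: [-3.0, -0.6, 10.8]
gripper_width: 0.0308
```

```bash
python3 -m creep '[[-1,0,0,-0.5,0],[0.15,0,0,-1,0],[0.15,0,0,-1,0],[0.15,0,0,-1,0],[0.15,0,0,-1,0],[0.15,0,0,-5,0],[0.15,0,0,-20,0],[0.15,0,0,-50,0],[0.15,0,0,-90,0],[0.15,0,0,-130,0],[0.15,0,0,-160,0],[0.15,0,0,-160,0]]'
python3 -m creep '[[0.15,0,70,0,0],[0.15,0,70,0,0],[0.15,0,70,0,0],[0.15,0,70,0,0],[0.15,0,70,0,0],[0.15,0,70,0,0]]'
python3 - <<'E'
from h import *
st=robot.observe(); p,d=robot.capture("wrist"); s,_=robot.capture("scene")
print(st["position"],st["contact_force"],st["clock"])
cv2.imwrite("pics/w10.png",np.hstack([p[60:360,100:500],s[80:380,200:450]])[:,:,::-1])
c=robot.calibration("wrist");K=c["mtx"]
for r in pads("wrist",p,.040,st):
    print({k:np.round(w,3) for k,w in r.items() if k!="m"},end=" ")
    v,u=np.where(r["m"]); o,D=rays("wrist",np.c_[u,v],st); q=np.hypot((u-K[0,2])/K[0,0],(v-K[1,2])/K[1,1])
    P=o+D*(d[v,u]/np.cos(q))[:,None]; P=P[abs(P[:,2]-np.median(P[:,2]))<.006]
    A=np.linalg.lstsq(np.c_[P[:,:2]-P[:,:2].mean(0),np.ones(len(P))],P[:,2],rcond=None)[0]; print("top z,tilt",A[2].round(4),A[:2].round(3))
E
```

```text
clock: 18.35
position: [0.504, 0.0806, 0.1658]
tcp_rot: [179.8, 0.5, 169.5]
contact_force: [2.1, 0.4, -0.1]
gripper_width: 0.049
clock: 18.85
position: [0.5124, 0.1481, 0.1591]
tcp_rot: [-180.0, -0.0, 169.5]
contact_force: [-0.2, 1.0, 0.4]
gripper_width: 0.0491
[0.51242731 0.14806475 0.15905719] [-0.17319182  0.98806026  0.35721533] 18.85
{'px': array([254.88 , 187.059]), 'xy': array([0.496, 0.083]), 'L': np.float64(80.708), 'W': np.float64(33.436), 'yaw': np.float64(169.661), 'ypx': array([252.505, 137.887]), 'tab': array([0.448, 0.091])} top z,tilt 0.0389 [-0.006 -0.038]
{'px': array([323.583, 188.355]), 'xy': array([0.51 , 0.148]), 'L': np.float64(81.361), 'W': np.float64(30.127), 'yaw': np.float64(167.959), 'ypx': array([325.518, 138.502]), 'tab': array([0.463, 0.158])} top z,tilt 0.0391 [ 0.001 -0.003]
{'px': array([395.54 , 187.526]), 'xy': array([0.521, 0.215]), 'L': np.float64(80.893), 'W': np.float64(32.386), 'yaw': np.float64(169.493), 'ypx': array([397.538, 137.845]), 'tab': array([0.473, 0.225])} top z,tilt 0.039 [0.002 0.007]
{'px': array([460.124, 187.952]), 'xy': array([0.533, 0.283]), 'L': np.float64(80.899), 'W': np.float64(30.865), 'yaw': np.float64(170.095), 'ypx': array([462.769, 139.794]), 'tab': array([0.484, 0.293])} top z,tilt 0.039 [0.002 0.015]
```

View pics/w10.png

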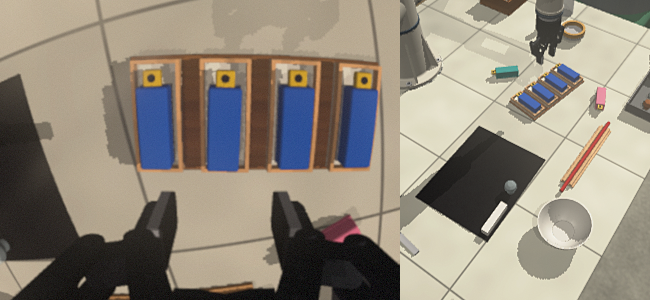

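All four pads sit flat in their pockets with tops at about 39 mm and tabs all the same way. The gripper is clear, so I'm handing in.

```bash
python3 -c "
from workcell import robot
print(robot.close_job())"
```

```text
the job is handed in; nothing more can be done
None
```

Both spare pads are now in the tray's two empty pockets, lying flat with their tabs pointing the same way as the pads already there. I set each one down until it touched the pocket floor before releasing. The job was handed in at about 19 s on the robot's clock; no verdict was reported.

- **Last checks:** All four pad tops read 38.9–39.1 mm, close to the expected 40 mm. Yaws were 168–170° against the tray's 169.5°. The two spares' block centres measured within about 3 mm of their targets, and the racked pads were where they started to within 3 mm. The knob, stick, cup wheel and glass rod looked undisturbed in the last picture. Only the tip of the caliper was in that crop, so I did not check it; the arm never went near it after the first grasp.
- **First grasp missed:** The fingers closed just above the pad without moving it. The wrist depth showed the real fingertips about 25 mm short of the stated tool point when shut, so I grasped from the measured tips after that.
- **Other disagreements:** One depth fit for the pad in the end pocket gave a slope of 0.038. I put this down to visible side faces, and it is well under the 0.12 limit. Settling the first pad briefly raised the contact force to 22 N, also within limits.

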